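Sort the breakfast things back into their places

TASK

The breakfast things have been left mixed up on the worktop: sort them back where each belongs. In the wooden spice rack, stand the two black-lidded spice jars in the two narrow wells and the pepper mill in the wide well; on the wooden serving board, lay the teaspoon flat along the long groove and stand the cup in the round recess. Keep jars, mill and cup upright all the time, and leave the two tins where they are.

Things in the scene. Friction and masses are not known exactly. Their poses are not given: they have to be found in the camera images.
- spice_jar_a: one of two alike, loose small glass spice jars with a black lid: an upright round cylinder 41 mm in diameter (lid 40 mm), 105 mm tall, 0.11 kg; origin at the centre of its underside, z up. It may stand in either narrow well of the rack.
- spice_jar_b: the other loose spice jar with a black lid, same shape and size (41 mm diameter, 105 mm tall, 0.11 kg); origin at the centre of its underside, z up.
- pepper_mill: loose dark-wood pepper mill standing upright, turned round body, 150 mm tall, 0.18 kg; foot 58 mm in diameter, narrowing evenly to 48 mm at 106 mm height; above it a rounded head of 50 mm diameter from 109 to 139 mm height with a small metal button on top. It is one rigid piece (the head does not turn), best held by the head. Origin at the centre of its underside, z up.
- coffee_cup: loose small white striped espresso cup standing upright, 52 mm high, 0.14 kg, hollow: bowl 63 mm in diameter at the rim, 60 mm at 32 mm height, 50 mm at 14 mm, foot 36 mm. Origin at the centre of the underside of its foot, on the axis of the bowl, z up; its one handle points along -y and reaches 56 mm from the axis. Which way the handle points at the end does not matter.
- teaspoon: loose steel teaspoon lying flat, bowl up, 139 mm long (x from -70 to +70 mm), 10 mm high, 0.02 kg; its oval bowl lies towards +x, 29 mm wide between x = +40 and +55 mm, its rim 7 mm above the underside and the widest part; the flat handle lies towards -x, up to 17 mm wide near its end. Origin on the underside at mid-length, z up. It may lie either way round in the groove.
- spice_rack: fixed light-wood block, 156 mm (x) by 150 mm (y), 28 mm high, with three round wells, all 16 mm deep (floors 12 mm above the worktop): two side by side, 56 mm wide, centred at x = -34, y = -33 and +33 mm, for the two spice jars in either order; and a wider one, 74 mm, centred at x = +28, y = 0 mm, for the pepper mill. Origin at the centre of its underside, z up.
- coffee_board: fixed light-wood serving board, 150 mm (x) by 174 mm (y), 18 mm thick. Its top has two recesses, both 6 mm deep (floors 12 mm above the worktop): a round one of 60 mm diameter centred at x = +30, y = 0 mm, the cup's place; and a straight groove 40 mm wide (along x) and 156 mm long (along y) centred at x = -40, y = 0 mm, the teaspoon's place. Origin at the centre of its underside, z up.
- tall_tin: bystander to be left alone: a food tin 75 mm in diameter, 110 mm tall; origin at the centre of its underside.
- short_tin: bystander to be left alone: a food tin 75 mm in diameter, 58 mm tall; origin at the centre of its underside.
Mind the look-alikes: they are no part of the job. What is shaped like the spice_jar_b but purple is not meant.

How it is judged:
By the outcome, as a careful person would: the job done as asked, in the order asked, and still so for the second after the job is handed in, with the robot touching nothing.
It also fails if it takes over 122 s, if anything falls off the work surface, if the arm or the gripper's body presses on something with over 40 N, if the wrist force passes 120 N, or if a joint passes its speed limit or range.

ROBOT

A 6-joint arm with a two-finger parallel gripper is mounted at the origin on a cart in front of the work surface, level with it; the furniture and walls round the work are solid. World frame = base frame: x ahead of the robot, y to its left, z up, the work surface at z = 0. Lengths are in m, angles in degrees, forces in N, time in s.
With the tool pointing down it reaches from about 0.35 to 0.875 m from the base axis. Payload 4.2 kg.
Tool frame: the origin (TCP) lies midway between the tips of the shut fingers; the grasp point (between the pads) lies 19 mm behind it; z points along the fingers, y is the line along which they close (so a half turn about z gives the same grasp; the last joint's range is limited). The gripper opens to 87 mm and grips with 3 to 60 N. Pads are 19 mm wide; open, the fingers measure 117 mm over their backs; the gripper's body (75 mm by 190 mm) begins 51 mm behind the grasp point.
Start: joints at [-48.552, 22.042, 0.453, 0, -68.411, -14.817], TCP at [0.28, -0.559, 0.223] pointing down, gripper open.
Joint ranges: [-179.83, 179.83], [-69.29, 118.12], [-61.27, 80.66], [-181.25, 117.63], [-171.15, -9.14], [-177.46, 177.46]. Speed limits (degrees/s): [159.86, 159.86, 180, 180, 180, 180].

INTERFACE

Orientations are given as [roll, pitch, yaw] about the fixed x, y, z axes, in that order (R = Rz(yaw) Ry(pitch) Rx(roll)).
In Python, from bench import env gives the robot as it stands.
- The arm moves only by the tool apply_moves, never from a script. Its argument "motion" is text: rows parted by semicolons, each of 6 numbers parted by spaces: the shift along the tool's x, y, z in m, then the turn, a rotation vector about the tool's x, y, z in rad. In form: x y z ax ay az; .... A call has 1 to 5 rows; each row is the pose to reach, as a shift and turn from the pose commanded when the call began, along the tool's axes at that moment; what a row does not reach only later rows make up. A row lasts 1/8 s, in which the tool goes at most 62.5 mm and 10.7 degrees, less where a joint would pass 70% of its speed; a pose out of reach is approached as far as the arm can. A call with a gripper value outside its range is refused whole. "grip" is the closure, from -1 (fully open) to 1 (shut), so that 0 is half open, set as the call begins (left out, the last holds). The fingers move at their own pace and stop on an object; the grip force is fixed at half the most. Time passes only in rows, so rows that repeat a pose let the fingers close. It gives the time, the measured TCP pose, the force, the opening and the grip force at its end, in the units of the state.
- env.state(): the state, without advancing time (a new reading comes with each control period).
- env.get_image(name): name is "scene" or "top" or "wrist"; returns the picture (420x560x3 uint8, blue, green, red); there is no depth.
- env.calibration(name): a dict with "camera_matrix" (3x3 intrinsics, pixels), "world_from_camera" (4x4, takes a point from camera to world coordinates); the wrist camera has in their place "hand_eye" (4x4, takes a point from camera to tool coordinates, whose origin is the TCP and whose axes are the flange's). Camera axes: x right, y up, looking along -z (the intrinsics and any distortion apply to the point x, -y, -z); pixel columns grow to the right and rows downward; lengths in m; the calibration is good to about 2 mm. A picture is of the moment at which its call begins: read the wrist's pose just before it. calibration takes no time and is no camera call.
- env.sign_off(): hands the job in; it is judged then, once.
The state is a dict: "clock": time; "q": joint angles; "qd": joint speeds; "effort": joint torques, N m; "tcp_pos": TCP position; "tcp_rot": TCP orientation; "force": force on the tool from outside, world axes, zero at the start; "moment": the same for the moment, N m; "opening": finger opening in m; "grasp_force": force on a finger pad.
Only numpy, scipy, OpenCV 4.12 (cv2) and the standard library are available. Lean on these libraries where they do the work, as an engineer would, in place of code of your own. Each camera call takes 0.05 s, during which the arm holds its last target. There are 200 camera calls.

## Working session

There is one attempt and no reset: what is moved stays moved. The work goes in short steps, Python scripts to look and compute and a tool call to move; the robot and the scene stay as the last step left them, time stands still between calls to the robot, and variables do not carry over. Pictures are saved under pics/ and viewed, at most 14 in all, crops included, and the job is handed in when it is done.

Besides the shell and the picture viewer there is one more tool, called after "Emit:" as name(argument=value, ...) on one line, values as JSON. apply_moves: Moves the arm, as the interface text tells. Its arguments: {"type":"object","properties":{"motion":{"type":"string"},"grip":{"type":"number"}},"required":["motion"]}

```bash
ls; mkdir -p pics
python3 - <<'E'
from bench import env
import cv2,numpy as np
np.set_printoptions(precision=4,suppress=True)
for n in("top","scene"):
    cv2.imwrite(f"pics/{n}0.png",env.get_image(n))
    print(n,env.calibration(n))
print(env.calibration("wrist"))
print(env.state())
E
```

```text
pics
top {'camera_matrix': array([[504.2334,   0.    , 278.2265],
       [  0.    , 504.2334, 218.9003],
       [  0.    ,   0.    ,   1.    ]]), 'world_from_camera': array([[ 0.0126,  0.9946, -0.103 ,  0.4851],
       [-0.9999,  0.0122, -0.0052, -0.1688],
       [-0.0039,  0.1031,  0.9947,  1.1597],
       [ 0.    ,  0.    ,  0.    ,  1.    ]])}
scene {'camera_matrix': array([[456.7396,   0.    , 277.9595],
       [  0.    , 456.7396, 209.2606],
       [  0.    ,   0.    ,   1.    ]]), 'world_from_camera': array([[-0.8493,  0.4093, -0.3335,  0.2624],
       [-0.5278, -0.6408,  0.5575,  0.3574],
       [ 0.0145,  0.6495,  0.7602,  0.7543],
       [ 0.    ,  0.    ,  0.    ,  1.    ]])}
{'camera_matrix': array([[325.3735,   0.    , 279.7653],
       [  0.    , 325.3735, 217.3329],
       [  0.    ,   0.    ,   1.    ]]), 'hand_eye': array([[-0.0009,  0.9693,  0.246 ,  0.0683],
       [ 1.    ,  0.0006,  0.0015, -0.0017],
       [ 0.0013,  0.246 , -0.9693, -0.1613],
       [ 0.    ,  0.    ,  0.    ,  1.    ]])}
{'clock': 0.1, 'q': array([-48.5509,  22.0884,   0.3879,  -0.0269, -68.4127, -14.8158]), 'qd': array([ 0.045 , -0.0113,  0.2302,  0.0814, -0.0278,  0.0255]), 'effort': array([ -0.    , -39.1691,  18.7936,   4.2319,   0.0135,  -0.0001]), 'tcp_pos': array([ 0.2799, -0.5582,  0.2215]), 'tcp_rot': array([ 179.8842,   -0.0048, -153.3767]), 'force': array([-0.8999, -0.7021,  0.1075]), 'moment': array([-0.0425,  0.01  ,  0.0101]), 'grasp_force': 0.0, 'opening': 0.08669451291183063}
```

View pics/top0.png

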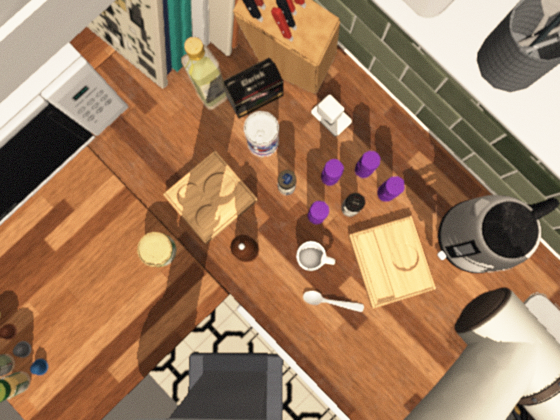

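View pics/scene0.png

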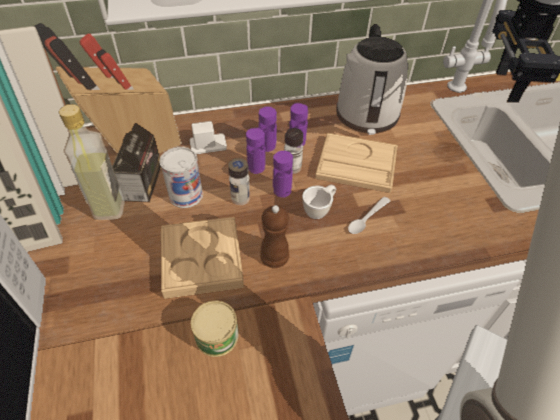

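The top view shows black-lidded jars at about (287,181) and (354,204), with purple look-alikes at (332,172), (367,163), (390,188) and (318,211). The mill is at (244,248), the cup at (312,256), and the spoon runs from (305,297) to (362,308). The rack is around (210,197) and the board around (393,260).

```bash
cat > h.py <<'E'
import cv2,numpy as np
from scipy.spatial.transform import Rotation as R
np.set_printoptions(precision=4,suppress=True)
from bench import env
def cam(n,st=None):
    c=env.calibration(n)
    if n!="wrist": return c["camera_matrix"],c["world_from_camera"]
    T=np.eye(4);T[:3,:3]=R.from_euler("xyz",st["tcp_rot"],degrees=True).as_matrix();T[:3,3]=st["tcp_pos"]
    return c["camera_matrix"],T@c["hand_eye"]
def ray(C,uv):
    K,T=C;u,v=uv
    d=np.array([(u-K[0,2])/K[0,0],-(v-K[1,2])/K[1,1],-1]);return T[:3,3],T[:3,:3]@d
def onz(C,uv,z):
    o,d=ray(C,uv);return o+d*(z-o[2])/d[2]
def tri(C1,p1,C2,p2):
    o1,d1=ray(C1,p1);o2,d2=ray(C2,p2)
    s=np.linalg.lstsq(np.c_[d1,-d2],o2-o1,rcond=None)[0]
    a,b=o1+s[0]*d1,o2+s[1]*d2;return (a+b)/2,np.linalg.norm(a-b)
def proj(C,p):
    K,T=C;q=T[:3,:3].T@(np.array(p)-T[:3,3]);return K[0,2]+K[0,0]*q[0]/-q[2],K[1,2]+K[1,1]*q[1]/q[2]
E
python3 - <<'E'
from h import *
t=cv2.imread("pics/top0.png");s=cv2.imread("pics/scene0.png")
T=cam("top");S=cam("scene")
cv2.imwrite("pics/topc.png",cv2.resize(t[140:330,150:450],(800,507),interpolation=cv2.INTER_CUBIC))
cv2.imwrite("pics/scc.png",cv2.resize(s[90:310,150:410],(709,600),interpolation=cv2.INTER_CUBIC))
for n,a,b,z in[("jarA",(288,176),(238,168),.105),("jarB",(354,199),(294,137),.105),("mill",(243,244),(275,209),.15),("cup",(312,254),(318,198),.052)]:
    print(n,onz(T,a,z),onz(S,b,z),tri(T,a,S,b))
E
```

```text
jarA [ 0.686  -0.1829  0.105 ] [ 0.6733 -0.1685  0.105 ] (array([ 0.6881, -0.1842,  0.0847]), np.float64(0.004103564995488548))
jarB [ 0.6385 -0.3227  0.105 ] [ 0.6265 -0.3121  0.105 ] (array([ 0.6377, -0.3262,  0.0903]), np.float64(0.0063294565673366445))
mill [ 0.5382 -0.0937  0.15  ] [ 0.5321 -0.0835  0.15  ] (array([ 0.5384, -0.0929,  0.1369]), np.float64(0.001015198163214583))
cup [ 0.5233 -0.2381  0.052 ] [ 0.5168 -0.2283  0.052 ] (array([ 0.5228, -0.2394,  0.0382]), np.float64(0.002209649950467059))
```

View pics/topc.png

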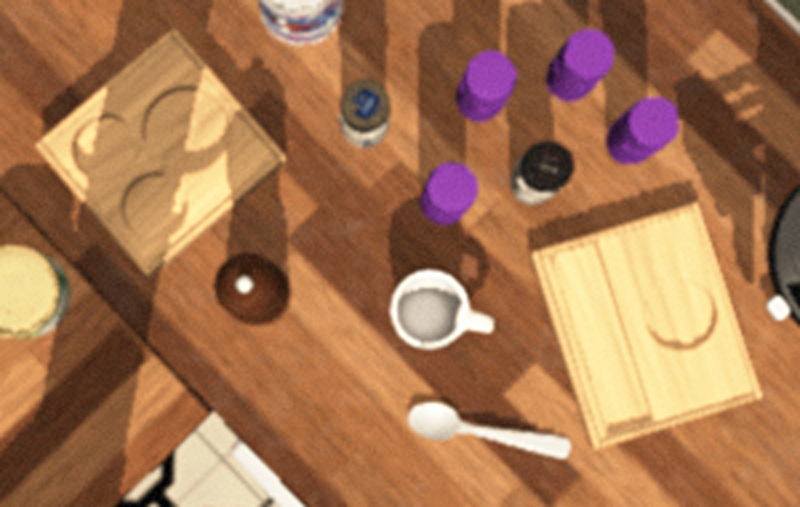

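View pics/scc.png

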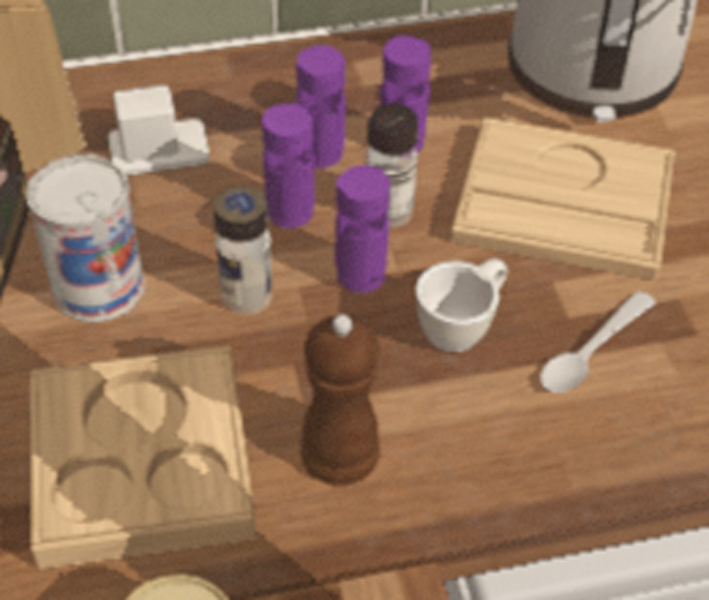

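The crops show the rack's top corners in the top crop at about (175,30), (285,158), (152,273) and (38,145). The board's are at about (533,255), (697,205), (762,397) and (598,447), with the groove on the left side. Lid centres in the top crop are A (366,99) and B (550,161).

```bash
cat >> h.py <<'E'
def go(x,y,z,yaw=None,st=None):
    st=st or env.state();r=R.from_euler("xyz",st["tcp_rot"],degrees=True)
    d=r.inv().apply(np.array([x,y,z])-st["tcp_pos"])
    if yaw is None: yaw=st["tcp_rot"][2]
    rv=(r.inv()*R.from_euler("xyz",[180,0,yaw],degrees=True)).as_rotvec()
    print("go",d,rv,"deg",np.degrees(rv[2]))
E
python3 - <<'E'
from h import *
T=cam("top");S=cam("scene")
tc=lambda p:(150+(p[0]+.5)*300/800-.5,140+(p[1]+.5)*190/507-.5)
sc=lambda p:(150+(p[0]+.5)*260/709-.5,90+(p[1]+.5)*220/600-.5)
for n,a,b,z in[("jarA",(366,99),(241,201),.105),("jarB",(550,161),(393,120),.105),("millbutton",(244,285),(342,323),.148),("cup",(429,307),(459,292),.052),("P1",(453,182),(363,180),.105),("P2",(492,70),(288,120),.105),("P3",(588,48),(321,60),.105),("P4",(656,115),(408,50),.105)]:
    print(n,onz(T,tc(a),z),onz(S,sc(b),z),*tri(T,tc(a),S,sc(b)))
print("spoon",onz(T,tc((408,415)),.005),onz(T,tc((570,449)),.005),onz(S,sc((543,383)),.005),onz(S,sc((652,297)),.005))
for n,cs,z in[("rack",[(152,270),(285,158),(175,30),(38,145)],.028),("board",[(598,447),(762,397),(697,205),(533,255)],.018)]:
    P=np.array([onz(T,tc(c),z) for c in cs]);print(n,P[:,:2].tolist(),"c",P.mean(0),[np.linalg.norm(P[i]-P[i-1]) for i in range(4)],[np.degrees(np.arctan2(*(P[i]-P[i-1])[1::-1])) for i in range(4)])
E
```

```text
jarA [ 0.6843 -0.1807  0.105 ] [ 0.6809 -0.1796  0.105 ] [ 0.6837 -0.1813  0.1024] 0.0024017225596308965
jarB [ 0.6363 -0.3268  0.105 ] [ 0.6324 -0.3214  0.105 ] [ 0.6367 -0.328   0.0985] 0.0011775467813320254
millbutton [ 0.5333 -0.09    0.148 ] [ 0.5339 -0.0868  0.148 ] [ 0.5343 -0.0893  0.1451] 0.0019995365397359566
cup [ 0.5217 -0.2349  0.052 ] [ 0.5184 -0.2314  0.052 ] [ 0.5211 -0.2356  0.0466] 0.0015843325606400066
P1 [ 0.6187 -0.2501  0.105 ] [ 0.616  -0.2486  0.105 ] [ 0.6182 -0.2507  0.1024] 0.0016904696624544008
P2 [ 0.7089 -0.2808  0.105 ] [ 0.7029 -0.2759  0.105 ] [ 0.7091 -0.2823  0.098 ] 0.0029539821907110637
P3 [ 0.7277 -0.3574  0.105 ] [ 0.7224 -0.355   0.105 ] [ 0.727  -0.3589  0.1009] 0.003512535539588741
P4 [ 0.6742 -0.411   0.105 ] [ 0.668  -0.4065  0.105 ] [ 0.6736 -0.4132  0.0988] 0.003700937853446026
spoon [ 0.4315 -0.2205  0.005 ] [ 0.4047 -0.3579  0.005 ] [ 0.4365 -0.223   0.005 ] [ 0.4008 -0.3505  0.005 ]
rack [[0.5506513316152541, -0.002801971756040189], [0.6472241216517347, -0.11328580150025533], [0.7569387667139557, -0.01694044498909386], [0.6558479101680652, 0.09719179870377698]] c [ 0.6527 -0.009   0.028 ] [np.float64(0.1451381213533796), np.float64(0.14674120215665018), np.float64(0.14601277705184545), np.float64(0.1524648494819401)] [np.float64(-136.45248100659717), np.float64(-48.8436243850853), np.float64(41.28782062493434), np.float64(131.53241716420212)]
board [[0.40758431452217075, -0.3792292948663558], [0.45084449210373445, -0.5172654175170778], [0.6124528420922337, -0.4650360176596393], [0.5680042761947106, -0.3251165629321853]] c [ 0.5097 -0.4217  0.018 ] [np.float64(0.16930077336030852), np.float64(0.14465619281881292), np.float64(0.16983865577504276), np.float64(0.1468098389808207)] [np.float64(-161.35976191504176), np.float64(-72.5991386831905), np.float64(17.910056110229316), np.float64(107.62362237690802)]
```

Run:
```python
from h import *
go(.684,-.181,.25,-138.6)
```

```text
go [-0.5302  0.1562 -0.0282] [ 0.002   0.0002 -0.2579] deg -14.776684373560377
```

Emit:
apply_moves(motion="-0.06 0.018 -0.028 0.002 0 -0.1; -0.12 0.036 -0.028 0.002 0 -0.258; -0.18 0.053 -0.028 0.002 0 -0.258; -0.24 0.071 -0.028 0.002 0 -0.258; -0.3 0.088 -0.028 0.002 0 -0.258", grip=-0.4)

```text
clock: 0.72
tcp_pos: [0.5058, -0.3476, 0.2502]
tcp_rot: [-179.9, -0.0, -138.6]
force: [0.4, -0.9, 0.7]
opening: 0.0615
grasp_force: 0.0
```

Run:
```python
from h import *
print(env.state()["tcp_pos"])
go(.684,-.181,.25,-138.6)
```

```text
[ 0.5058 -0.3476  0.2502]
go [-0.2439  0.0071  0.0001] [-0.0014 -0.0004  0.0002] deg 0.01167202195341332
```

Emit:
apply_moves(motion="-0.062 0.002 0 0 0 0; -0.124 0.004 0 0 0 0; -0.186 0.006 0 0 0 0; -0.244 0.007 0 0 0 0; -0.244 0.007 0 0 0 0")

```text
clock: 1.35
tcp_pos: [0.6852, -0.1791, 0.2479]
tcp_rot: [180.0, -0.1, -138.3]
force: [-0.5, 0.2, -0.5]
opening: 0.0611
grasp_force: 0.0
```

```bash
cat > look.py <<'E'
import sys
from h import *
st=env.state();im=env.get_image("wrist");W=cam("wrist",st)
cv2.imwrite(f"pics/{sys.argv[1]}.png",im)
np.save("W.npy",W[1]);print(st["tcp_pos"],st["tcp_rot"])
E
python3 look.py w1
python3 - <<'E'
from h import *
W=(cam("top")[0]*0+env.calibration("wrist")["camera_matrix"],np.load("W.npy"))
print(proj(W,[.684,-.181,.105]))
E
```

```text
[ 0.6852 -0.1791  0.2479] [ 179.9773   -0.0905 -138.3222]
(np.float64(280.83054364239916), np.float64(206.8742327553096))
```

View pics/w1.png

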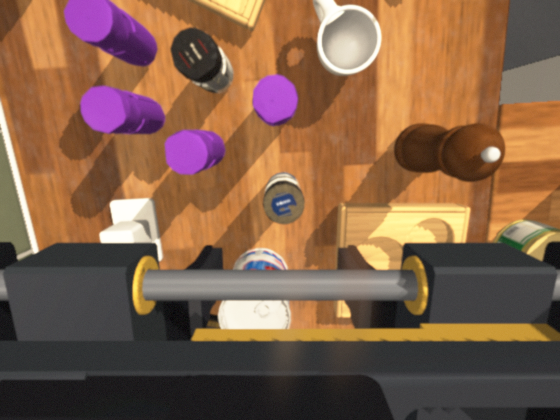

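The wrist view shows jar A's lid at (284,202), jar B's lid at (198,56), the purple jars at (194,152), (275,100), (107,108) and (90,18), the mill button at (490,154) and the cup rim centre at (349,40).

```bash
cat >> h.py <<'E'
def LW(): return (env.calibration("wrist")["camera_matrix"],np.load("W.npy"))
E
python3 - <<'E'
from h import *
W=LW();T=cam("top")
for n,p,z in[("A",(284.5,202),.105),("B",(198,56),.105),("mill",(490,154),.148),("cup",(349,40),.052),("rackcorner near",(338,204),.028),("rackc2",(469,205),.028)]: print(n,onz(W,p,z))
go(.684,-.181,.10,-138.6)
E
```

```text
A [ 0.6781 -0.1815  0.105 ]
B [ 0.6323 -0.322   0.105 ]
mill [ 0.5356 -0.0923  0.148 ]
cup [ 0.5205 -0.2355  0.052 ]
rackcorner near [ 0.6484 -0.1209  0.028 ]
rackc2 [ 0.5451 -0.0029  0.028 ]
go [-0.0004 -0.0003  0.1485] [ 0.0003 -0.0021  0.003 ] deg 0.17189823295626566
```

Emit:
apply_moves(motion="0.002 0.002 0.06 0 0 0; 0.002 0.002 0.12 0 0 0; 0.002 0.002 0.16 0 0 0; 0.002 0.002 0.18 0 0 0; 0.002 0.002 0.18 0 0 0")

```text
clock: 2.02
tcp_pos: [0.6782, -0.1839, 0.0685]
tcp_rot: [179.9, -0.2, -138.7]
force: [0.2, 0.0, 0.2]
opening: 0.061
grasp_force: 0.0
```

Emit:
apply_moves(motion="0 0 0 0 0 0; 0 0 0 0 0 0; 0 0 0 0 0 0; 0 0 0 0 0 0", grip=1)

```text
clock: 2.52
tcp_pos: [0.681, -0.1828, 0.0718]
tcp_rot: [-179.8, 0.0, -138.6]
force: [-0.7, 1.0, 5.0]
opening: 0.0406
grasp_force: 29.6
```

Emit:
apply_moves(motion="0 0 -0.05 0 0 0; 0 0 -0.1 0 0 0; 0 0 -0.1 0 0 0")

```text
clock: 2.9
tcp_pos: [0.6832, -0.1831, 0.1763]
tcp_rot: [-179.4, 0.4, -138.5]
force: [-0.2, 0.6, -1.6]
opening: 0.0402
grasp_force: 29.6
```

Emit:
apply_moves(motion="-0.03 0.045 0 0 0 0; -0.062 0.09 0 0 0 0; -0.094 0.135 0 0 0 0; -0.126 0.181 0 0 0 0; -0.126 0.181 0 0 0 0")

```text
clock: 3.52
tcp_pos: [0.654, 0.0404, 0.1687]
tcp_rot: [-180.0, -0.1, -138.3]
force: [0.4, 0.4, -1.4]
opening: 0.0403
grasp_force: 29.6
```

```bash
python3 look.py w2
```

```text
[0.654  0.0404 0.1687] [-179.9846   -0.0882 -138.2849]
```

View pics/w2.png

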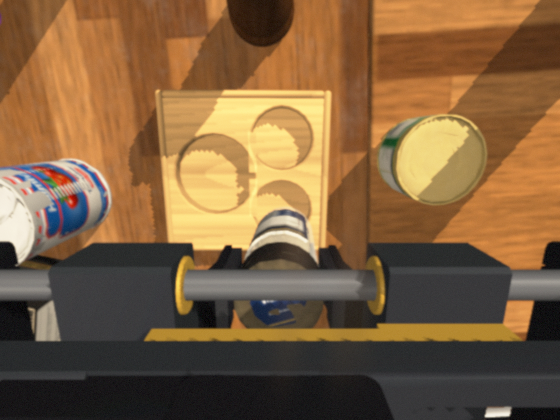

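The wrist view shows narrow well 2's rim centred at (282,137), the wide well's at (214,173), and narrow well 1's at about (282,210), partly behind the held jar.

Run:
```python
from h import *
W=LW()
N2=onz(W,(282.5,136.5),.028);Wd=onz(W,(214,173),.028)
c=[onz(W,p,.028) for p in((158,92),(330,92))]
print(N2,Wd,c,np.linalg.norm(c[0]-c[1]))
ang=np.arctan2(*(c[0]-c[1])[1::-1]);x=np.array([np.cos(ang),np.sin(ang)]);y=np.array([-x[1],x[0]])
o=(c[0]+c[1])[:2]/2+.075*y;o1=N2[:2]+.034*x+.033*y;o2=Wd[:2]-.028*x
print(np.degrees(ang),o,o1,o2);m=(o+o1+o2)/3;print(m,"N1",m-.034*x+.033*y,"N2",m-.034*x-.033*y,"W",m+.028*x)
```

```text
[ 0.6032 -0.0039  0.028 ] [ 0.6698 -0.0295  0.028 ] [array([ 0.6473, -0.1103,  0.028 ]), array([0.5475, 0.0019, 0.028 ])] 0.15014590002845934
-48.345544185973324 [ 0.6535 -0.0043] [ 0.6504 -0.0074] [ 0.6512 -0.0085]
[ 0.6517 -0.0068] N1 [0.6538 0.0406] N2 [ 0.6044 -0.0033] W [ 0.6703 -0.0277]
```

Emit:
apply_moves(motion="0 0 0.04 0 0 0; 0 0 0.07 0 0 0; 0 0 0.08 0 0 0; 0 0 0.086 0 0 0; 0 0 0.086 0 0 0")

```text
clock: 4.2
tcp_pos: [0.6608, 0.0395, 0.0923]
tcp_rot: [-179.5, 0.9, -138.5]
force: [-5.0, 12.0, 25.3]
opening: 0.0405
grasp_force: 29.9
```

Emit:
apply_moves(motion="0 0 -0.02 0 0 0; 0 0 -0.03 0 0 0; 0 0 -0.03 0 0 0; 0 0 -0.03 0 0 0")

```text
clock: 4.7
tcp_pos: [0.6545, 0.0356, 0.1127]
tcp_rot: [-180.0, -0.1, -138.6]
force: [0.3, -0.2, -1.0]
opening: 0.0404
grasp_force: 29.5
```

Run:
```python
from h import *
print([env.state()[k] for k in("tcp_pos","tcp_rot","force")])
s=env.get_image("scene");t=env.get_image("top");cv2.imwrite("pics/s3.png",s);cv2.imwrite("pics/t3.png",t)
a=cv2.resize(s[200:320,130:270],(700,600),interpolation=cv2.INTER_CUBIC);cv2.imwrite("pics/s3c.png",a)
```

```text
[array([0.6545, 0.0356, 0.1127]), array([-179.9602,   -0.1343, -138.648 ]), array([ 0.253 , -0.2231, -1.0252])]
```

View pics/s3c.png

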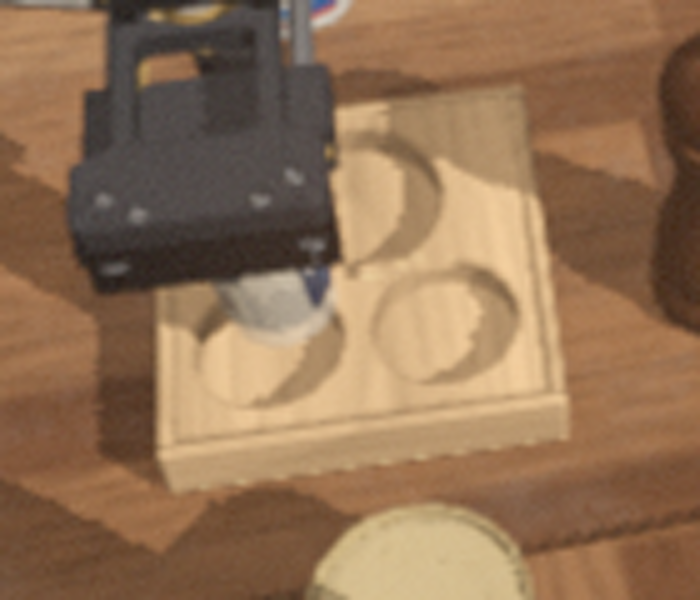

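The scene crop shows well 1's rim centred at about (273,347), well 2's at about (447,325), and the jar's underside centre at about (275,297).

Run:
```python
from h import *
S=cam("scene");f=lambda p:(130+p[0]/5-.4,200+p[1]/5-.4)
print(onz(S,f((273,347)),.028),onz(S,f((447,325)),.028),onz(S,f((275,297)),.041),onz(S,f((275,297)),.046))
print(np.mean([env.state()["tcp_pos"] for _ in range(3)],0))
```

```text
[0.6514 0.0445 0.028 ] [0.6023 0.0017 0.028 ] [0.658  0.0325 0.041 ] [0.6552 0.0348 0.046 ]
[0.6546 0.0359 0.1128]
```

Emit:
apply_moves(motion="-0.003 0.008 0 0 0 0; -0.003 0.008 0.01 0 0 0; -0.003 0.008 0.02 0 0 0; -0.003 0.008 0.027 0 0 0; -0.003 0.008 0.027 0 0 0")

```text
clock: 5.42
tcp_pos: [0.6518, 0.0441, 0.086]
tcp_rot: [-179.9, -0.1, -138.6]
force: [-0.3, -0.4, -1.8]
opening: 0.0405
grasp_force: 29.5
```

Emit:
apply_moves(motion="0 0 0.002 0 0 0; 0 0 0.003 0 0 0; 0 0 0.003 0 0 0")

```text
clock: 5.8
tcp_pos: [0.6522, 0.0443, 0.0842]
tcp_rot: [-179.9, -0.0, -138.6]
force: [0.1, -0.6, -0.9]
opening: 0.0409
grasp_force: 29.5
```

Emit:
apply_moves(motion="0 0 0 0 0 0; 0 0 0 0 0 0; 0 0 0 0 0 0", grip=-0.4)

```text
clock: 6.18
tcp_pos: [0.6524, 0.0443, 0.0844]
tcp_rot: [-179.9, 0.0, -138.6]
force: [-0.2, -0.6, 0.4]
opening: 0.0587
grasp_force: 0.0
```

Emit:
apply_moves(motion="0 0 -0.06 0 0 0; 0 0 -0.12 0 0 0; 0 0 -0.15 0 0 0; 0 0 -0.15 0 0 0; 0 0 -0.15 0 0 0")

```text
clock: 6.8
tcp_pos: [0.6513, 0.0445, 0.2329]
tcp_rot: [-180.0, -0.1, -138.6]
force: [-0.2, 0.7, -0.3]
opening: 0.0606
grasp_force: 0.0
```

```bash
python3 look.py w4
python3 - <<'E'
from h import *
go(.634,-.324,.235,-138.6)
E
```

```text
[0.6513 0.0445 0.2329] [-179.965    -0.0925 -138.6022]
go [ 0.2566 -0.265  -0.0019] [-0.0002 -0.0028  0.0001] deg 0.004979592125372592
```

View pics/w4.png

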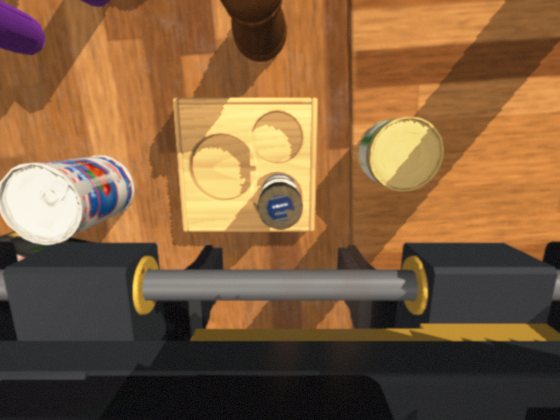

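The view shows jar A standing in its well, with well 2's rim at (277,137) and the wide well's rim at (222,166).

Run:
```python
from h import *
W=LW()
N2=onz(W,(277,137),.028)[:2];Wd=onz(W,(222.5,166),.028)[:2];A=onz(W,(280,208),.117)
a=np.radians(-48.6);x=np.array([np.cos(a),np.sin(a)]);y=np.array([-x[1],x[0]])
print(N2,Wd,"A",A,"centres",N2+.034*x+.033*y,Wd-.028*x)
```

```text
[ 0.6045 -0.0032] [ 0.6683 -0.0282] A [0.6471 0.0387 0.117 ] centres [ 0.6517 -0.0069] [ 0.6498 -0.0072]
```

Emit:
apply_moves(motion="0.04 -0.042 -0.002 0 0 0; 0.08 -0.084 -0.002 0 0 0; 0.12 -0.126 -0.002 0 0 0; 0.16 -0.168 -0.002 0 0 0; 0.2 -0.21 -0.002 0 0 0")

```text
clock: 7.48
tcp_pos: [0.6401, -0.2468, 0.2345]
tcp_rot: [180.0, -0.1, -138.6]
force: [0.8, 0.7, -0.0]
opening: 0.0608
grasp_force: 0.0
```

Emit:
apply_moves(motion="0.04 -0.04 0 0 0 0; 0.057 -0.055 0 0 0 0; 0.057 -0.055 0 0 0 0; 0.057 -0.055 0 0 0 0; 0.057 -0.055 0 0 0 0")

```text
clock: 8.1
tcp_pos: [0.635, -0.3226, 0.2367]
tcp_rot: [-179.9, -0.0, -138.5]
force: [0.3, 1.0, 0.2]
opening: 0.0607
grasp_force: 0.0
```

```bash
python3 look.py w5
python3 - <<'E'
from h import *
im=cv2.imread("pics/w5.png");h=cv2.cvtColor(im,cv2.COLOR_BGR2HSV)[:240]
m=((h[...,2]<70)&(h[...,1]<120)).astype(np.uint8)
n,l,s,c=cv2.connectedComponentsWithStats(cv2.morphologyEx(m,cv2.MORPH_OPEN,np.ones((5,5))))
for i in range(1,n):
    if s[i,4]>150: print(s[i],c[i],onz(LW(),c[i],.105))
E
```

```text
[ 0.635  -0.3226  0.2367] [-179.896    -0.0066 -138.4681]
[119   0  71  53 650] [159.8754  31.68  ] [ 0.5885 -0.4963  0.105 ]
[260 184  35  39 660] [273.7182 198.6197] [ 0.6309 -0.3362  0.105 ]
[274 209  24  19 267] [285.8015 218.2884] [ 0.6375 -0.3155  0.105 ]
```

View pics/w5.png

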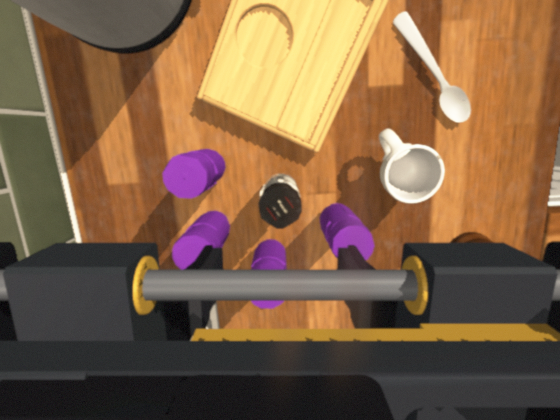

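The view shows jar B's lid centred at about (280,206), with free space for the fingers. The nearest purple jar's lid is at (352,238).

Run:
```python
from h import *
W=LW();print(onz(W,(280.5,206),.105))
go(.635,-.323,.07,-138.6)
for n,p,z in[("cup",(413,173),.052),("spoonb",(470,118),.005),("spoonh",(398,14),.005),("board",(200,96),.018),("b2",(316,150),.018),("recess",(264,35),.018)]: print(n,onz(W,p,z))
```

```text
[ 0.632 -0.327  0.105]
go [0.0002 0.0001 0.1668] [-0.002  -0.0001  0.0022] deg 0.1271783393703423
cup [ 0.5208 -0.238   0.052 ]
spoonb [ 0.4254 -0.2177  0.005 ]
spoonh [ 0.4065 -0.3579  0.005 ]
board [ 0.6121 -0.463   0.018 ]
b2 [ 0.5701 -0.3275  0.018 ]
recess [ 0.5195 -0.4498  0.018 ]
```

Emit:
apply_moves(motion="0.002 -0.001 0.06 0 0 0; 0.002 -0.001 0.1 0 0 0; 0.002 -0.001 0.14 0 0 0; 0.002 -0.001 0.167 0 0 0; 0.002 -0.001 0.167 0 0 0", grip=-0.3)

```text
clock: 8.78
tcp_pos: [0.6326, -0.3251, 0.0671]
tcp_rot: [179.8, -0.2, -138.5]
force: [-0.3, 0.1, 0.4]
opening: 0.0567
grasp_force: 0.0
```

Emit:
apply_moves(motion="0 0 0 0 0 0; 0 0 0 0 0 0; 0 0 0 0 0 0; 0 0 0 0 0 0", grip=1)

```text
clock: 9.28
tcp_pos: [0.6347, -0.3267, 0.0716]
tcp_rot: [-179.7, 0.1, -138.6]
force: [-0.8, 1.6, 5.1]
opening: 0.04
grasp_force: 29.7
```

Emit:
apply_moves(motion="0 0 -0.06 0 0 0; 0 0 -0.12 0 0 0; 0 0 -0.14 0 0 0; 0 0 -0.14 0 0 0")

```text
clock: 9.78
tcp_pos: [0.6344, -0.3265, 0.2115]
tcp_rot: [-179.7, 0.1, -138.6]
force: [-0.7, 0.6, -1.4]
opening: 0.0402
grasp_force: 29.7
```

Run:
```python
from h import *
go(.604,.0005,.2,-138.6)
```

```text
go [-0.1934  0.2655  0.0106] [-0.0052  0.0022 -0.    ] deg -0.0018670834566613533
```

Emit:
apply_moves(motion="-0.035 0.05 0 0 0 0; -0.07 0.1 0 0 0 0; -0.105 0.15 0 0 0 0; -0.14 0.2 0.01 0 0 0; -0.175 0.25 0.01 0 0 0")

```text
clock: 10.4
tcp_pos: [0.5973, -0.0214, 0.1956]
tcp_rot: [179.9, -0.3, -138.6]
force: [0.5, -0.3, -1.1]
opening: 0.0405
grasp_force: 29.7
```

Emit:
apply_moves(motion="-0.018 0.0155 0 0 0 0; -0.018 0.0155 0.04 0 0 0; -0.018 0.0155 0.07 0 0 0; -0.018 0.0155 0.07 0 0 0; -0.018 0.0155 0.07 0 0 0")

```text
clock: 11.02
tcp_pos: [0.6033, 0.0001, 0.1292]
tcp_rot: [-179.9, -0.0, -138.6]
force: [-0.2, 0.5, -0.7]
opening: 0.0399
grasp_force: 29.7
```

Run:
```python
from h import *
go(.6035,.0002,.085,-138.6)
s=env.get_image("scene")
cv2.imwrite("pics/s6c.png",cv2.resize(s[200:320,130:270],(700,600),interpolation=cv2.INTER_CUBIC))
```

```text
go [-0.0002  0.      0.0442] [-0.0024 -0.0006  0.0003] deg 0.019772844734670496
```

View pics/s6c.png

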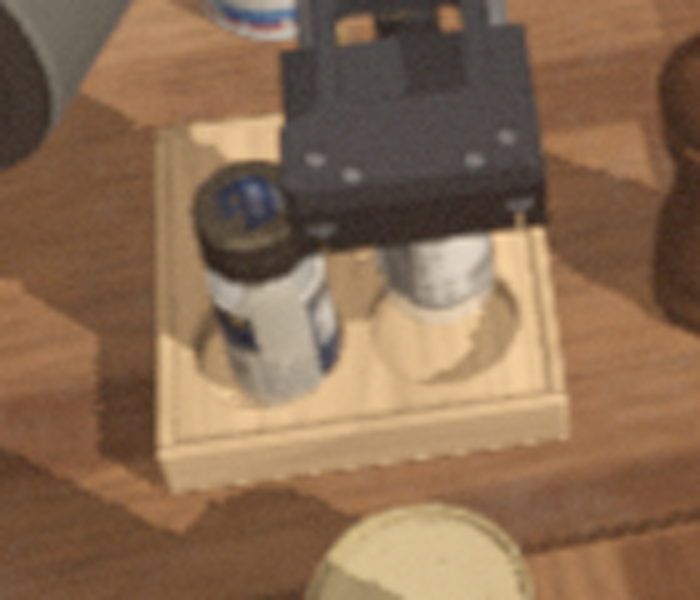

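Jar A stands in well 1, with its foot slightly right of the well's centre. Jar B is aligned over well 2.

Emit:
apply_moves(motion="0 0 0.015 0 0 0; 0 0 0.03 0 0 0; 0 0 0.04 0 0 0; 0 0 0.046 0 0 0; 0 0 0.046 0 0 0")

```text
clock: 11.7
tcp_pos: [0.6032, 0.0005, 0.0836]
tcp_rot: [-179.9, -0.0, -138.6]
force: [-2.4, 0.5, 2.4]
opening: 0.0398
grasp_force: 29.8
```

Emit:
apply_moves(motion="0 0 0 0 0 0; 0 0 0 0 0 0; 0 0 0 0 0 0", grip=-0.4)

```text
clock: 12.08
tcp_pos: [0.6031, 0.0002, 0.083]
tcp_rot: [-179.9, -0.0, -138.6]
force: [-0.2, 0.7, -0.9]
opening: 0.0585
grasp_force: 0.0
```

Emit:
apply_moves(motion="0 0 -0.06 0 0 0; 0 0 -0.12 0 0 0; 0 0 -0.16 0 0 -0.1; 0 0 -0.16 0 0 -0.28; 0 0 -0.16 0 0 -0.46")

```text
clock: 12.7
tcp_pos: [0.603, 0.0006, 0.2439]
tcp_rot: [-179.8, 0.0, -111.9]
force: [-0.1, -0.4, 0.3]
opening: 0.061
grasp_force: 0.0
```

Run:
```python
from h import *
go(.535,-.091,.245,-48.6)
```

```text
go [ 0.1103  0.0289 -0.0012] [-0.0026 -0.0015 -1.1048] deg -63.301792582917436
```

Emit:
apply_moves(motion="0.03 0.01 0 0 0 -0.18; 0.06 0.02 0 0 0 -0.36; 0.09 0.025 0 0 0 -0.54; 0.11 0.029 0 0 0 -0.72; 0.11 0.029 0 0 0 -0.9", grip=-0.6)

```text
clock: 13.32
tcp_pos: [0.5335, -0.0915, 0.2434]
tcp_rot: [-180.0, -0.1, -60.4]
force: [-0.3, -0.0, 0.5]
opening: 0.0696
grasp_force: 0.0
```

Emit:
apply_moves(motion="0 0 0 0 0 -0.18; 0 0 0 0 0 -0.205; 0 0 0 0 0 -0.205; 0 0 0 0 0 -0.205")

```text
clock: 13.82
tcp_pos: [0.5344, -0.0903, 0.2431]
tcp_rot: [180.0, -0.1, -49.0]
force: [-0.6, -0.8, -0.7]
opening: 0.0697
grasp_force: 0.0
```

```bash
python3 look.py w7
python3 - <<'E'
from h import *
go(.535,-.091,.105,-48.6)
E
```

```text
[ 0.5344 -0.0903  0.2431] [179.9838  -0.1117 -48.9968]
go [ 0.0007 -0.      0.1381] [ 0.0004 -0.0019 -0.0065] deg -0.3713658513212991
```

View pics/w7.png

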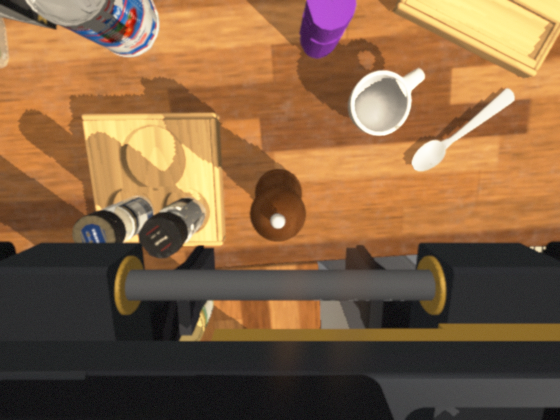

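The view shows both jars upright in the rack, the mill button at (278,221), the wide well's rim at about (153,155), the cup rim at (380,102), and the spoon running from (413,165) to (513,94).

Run:
```python
from h import *
W=LW()
for n,p,z in[("mill",(278,221),.148),("wide",(153,155),.028),("cup",(380,102),.052),("sb",(413,165),.004),("sh",(513,94),.004),("bcorner",(522,77),.012),("bcorner2",(398,10),.018)]: print(n,onz(W,p,z))
```

```text
mill [ 0.5345 -0.0909  0.148 ]
wide [ 0.6723 -0.0323  0.028 ]
cup [ 0.5217 -0.2356  0.052 ]
sb [ 0.4317 -0.2233  0.004 ]
sh [ 0.4037 -0.3557  0.004 ]
bcorner [ 0.4137 -0.3696  0.012 ]
bcorner2 [ 0.5674 -0.322   0.018 ]
```

Emit:
apply_moves(motion="0 0 0.05 0 0 0; 0 0 0.09 0 0 0; 0 0 0.12 0 0 0; 0 0 0.138 0 0 0; 0 0 0.138 0 0 0")

```text
clock: 14.5
tcp_pos: [0.5336, -0.0906, 0.1037]
tcp_rot: [179.8, 0.0, -49.0]
force: [-0.5, 0.6, -0.2]
opening: 0.0693
grasp_force: 0.0
```

Emit:
apply_moves(motion="0 0 0 0 0 0; 0 0 0 0 0 0; 0 0 0 0 0 0; 0 0 0 0 0 0", grip=1)

```text
clock: 15.0
tcp_pos: [0.5354, -0.0905, 0.1061]
tcp_rot: [-179.9, -0.2, -48.9]
force: [0.5, -0.2, 2.2]
opening: 0.0474
grasp_force: 30.0
```

Emit:
apply_moves(motion="0 0 -0.06 0 0 0; 0 0 -0.12 0 0 0; 0 0 -0.15 0 0 0; 0 0 -0.15 0 0 0")

```text
clock: 15.5
tcp_pos: [0.5352, -0.0902, 0.2574]
tcp_rot: [-179.8, -0.3, -48.9]
force: [0.2, -0.1, -3.0]
opening: 0.0471
grasp_force: 30.0
```

Run:
```python
from h import *
go(.671,-.0275,.25,-48.6)
```

```text
go [ 0.0419 -0.1435  0.0082] [-0.0041 -0.0048 -0.0057] deg -0.32523696027561244
```

Emit:
apply_moves(motion="0.015 -0.05 0 0 0 0; 0.03 -0.1 0 0 0 0; 0.041 -0.143 0 0 0 0; 0.041 -0.143 0 0 0 0; 0.041 -0.143 0 0 0 0")

```text
clock: 16.12
tcp_pos: [0.6678, -0.0273, 0.2524]
tcp_rot: [179.7, 0.1, -48.9]
force: [-0.5, 0.2, -1.3]
opening: 0.0474
grasp_force: 30.0
```

Emit:
apply_moves(motion="0 0 0.05 0 0 0; 0 0 0.1 0 0 0; 0 0 0.11 0 0 0; 0 0 0.11 0 0 0")

```text
clock: 16.62
tcp_pos: [0.6693, -0.028, 0.1461]
tcp_rot: [180.0, -0.2, -48.9]
force: [1.0, 0.9, -0.7]
opening: 0.0473
grasp_force: 30.0
```

Run:
```python
from h import *
go(.670,-.028,.12,-48.6)
s=env.get_image("scene");t=env.get_image("top")
a=cv2.resize(s[180:310,110:280],(800,612),interpolation=cv2.INTER_CUBIC)[:600]
cv2.imwrite("pics/s8c.png",a)
```

```text
go [ 0.0004 -0.0005  0.0261] [ 0.0003 -0.003  -0.0056] deg -0.3184500030154317
```

View pics/s8c.png

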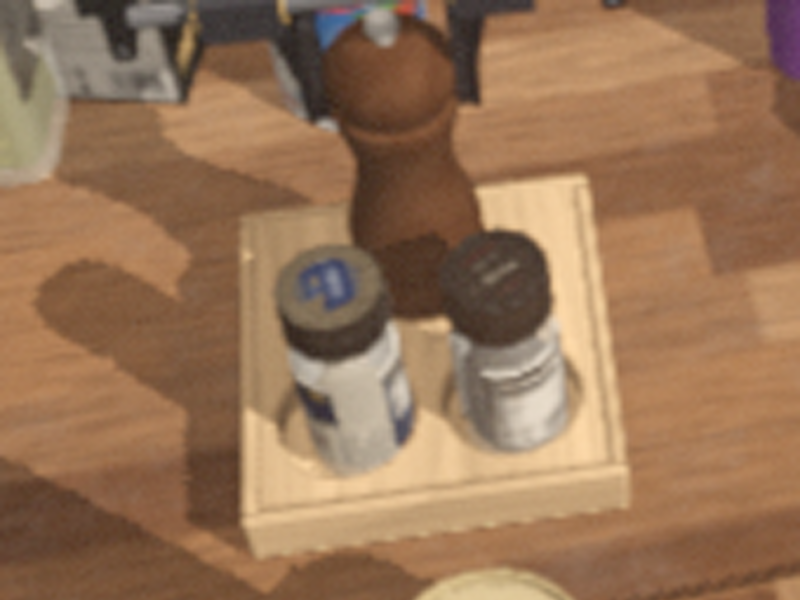

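Both jars stand in their wells. The mill hangs upright over the wide well, foot near (417,290), roughly centred.

Emit:
apply_moves(motion="0 0 0.008 0 0 0; 0 0 0.015 0 0 0; 0 0 0.02 0 0 0; 0 0 0.025 0 0 0; 0 0 0.025 0 0 0")

```text
clock: 17.35
tcp_pos: [0.6689, -0.0275, 0.1195]
tcp_rot: [179.9, -0.1, -48.9]
force: [-0.1, 0.2, -2.1]
opening: 0.0476
grasp_force: 30.0
```

Emit:
apply_moves(motion="0 0 0.002 0 0 0; 0 0 0.002 0 0 0")

```text
clock: 17.6
tcp_pos: [0.6694, -0.0274, 0.1183]
tcp_rot: [180.0, -0.1, -48.9]
force: [-0.0, 0.1, -1.4]
opening: 0.0472
grasp_force: 30.0
```

Emit:
apply_moves(motion="0 0 0 0 0 0; 0 0 0 0 0 0; 0 0 0 0 0 0", grip=-0.55)

```text
clock: 17.98
tcp_pos: [0.6696, -0.0275, 0.1187]
tcp_rot: [-180.0, -0.2, -48.9]
force: [0.2, -0.0, -0.6]
opening: 0.0652
grasp_force: 0.0
```

Emit:
apply_moves(motion="0 0 -0.05 0 0 0; 0 0 -0.1 0 0 0; 0 0 -0.14 0 0 0.1; 0 0 -0.14 0 0 0.28; 0 0 -0.14 0 0 0.46")

```text
clock: 18.6
tcp_pos: [0.6692, -0.0272, 0.2594]
tcp_rot: [-179.8, -0.1, -75.6]
force: [-0.0, -0.2, -0.5]
opening: 0.068
grasp_force: 0.0
```

Run:
```python
from h import *
go(.419,-.277,.2,-100.9)
```

```text
go [0.1797 0.3046 0.0589] [-0.0031 -0.0012  0.4412] deg 25.27988434944909
```

Emit:
apply_moves(motion="0.028 0.048 0 0 0 0.15; 0.056 0.096 0 0 0 0.3; 0.084 0.144 0 0 0 0.441; 0.112 0.192 0.03 0 0 0.441; 0.14 0.24 0.059 0 0 0.441", grip=-0.3)

```text
clock: 19.23
tcp_pos: [0.472, -0.2243, 0.1999]
tcp_rot: [-179.8, -0.1, -100.5]
force: [0.9, -0.7, -0.8]
opening: 0.0565
grasp_force: 0.0
```

Run:
```python
from h import *
go(.419,-.277,.2,-100.9)
```

```text
go [ 0.0615  0.0425 -0.0002] [-0.0039 -0.0014  0.0067] deg 0.382402049550232
```

Emit:
apply_moves(motion="0.045 0.032 0 0 0 0.006; 0.06 0.042 0 0 0 0.006; 0.06 0.042 0 0 0 0.006; 0.06 0.042 0 0 0 0.006; 0.06 0.042 0 0 0 0.006")

```text
clock: 19.85
tcp_pos: [0.4219, -0.2739, 0.1998]
tcp_rot: [-179.9, -0.1, -100.8]
force: [-0.3, -0.5, -0.6]
opening: 0.0569
grasp_force: 0.0
```

```bash
python3 look.py w9
python3 - <<'E'
from h import *
im=cv2.imread("pics/w9.png");h=cv2.cvtColor(im,cv2.COLOR_BGR2HSV)
m=((h[...,2]>130)&(h[...,1]<60)).astype(np.uint8);m[245:]=0
n,l,s,c=cv2.connectedComponentsWithStats(m);W=LW()
for i in range(1,n):
    if s[i,4]>300:
        ys,xs=np.nonzero(l==i);r=cv2.fitLine(np.c_[xs,ys].astype(np.float32),cv2.DIST_L2,0,.01,.01).ravel()
        t=(xs-r[2])*r[0]+(ys-r[3])*r[1];e=[onz(W,(r[2]+k*r[0],r[3]+k*r[1]),.005) for k in(t.min(),t.max())]
        print(s[i],c[i],e,np.linalg.norm(e[0]-e[1]))
go(.419,-.277,.02,-100.9)
E
```

```text
[ 0.4219 -0.2739  0.1998] [-179.8897   -0.0804 -100.7945]
[ 269  120   25  125 1707] [280.976  186.8184] [array([ 0.4313, -0.2223,  0.005 ]), array([ 0.405 , -0.3569,  0.005 ])] 0.1371013312190436
[ 166  206   56   39 1052] [195.0922 230.4639] [array([ 0.5603, -0.2436,  0.005 ]), array([ 0.5058, -0.2633,  0.005 ])] 0.057908253108617795
go [0.0033 0.0024 0.1797] [-0.0016 -0.0014  0.0018] deg 0.10132083416647782
```

View pics/w9.png

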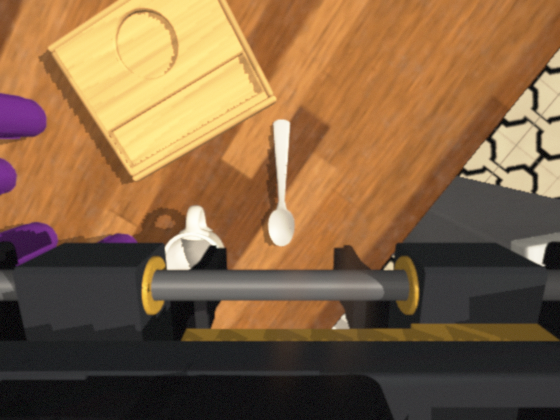

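The view shows the spoon vertical, from (282,121) to (281,245), matching the earlier estimate. The board's groove has corners at about (112,128), (240,57), (259,97) and (130,164), and the cup is to the left.

Emit:
apply_moves(motion="0.003 0.002 0.06 0 0 0.002; 0.003 0.002 0.11 0 0 0.002; 0.003 0.002 0.15 0 0 0.002; 0.003 0.002 0.175 0 0 0.002; 0.003 0.002 0.18 0 0 0.002")

```text
clock: 20.52
tcp_pos: [0.418, -0.2767, 0.0181]
tcp_rot: [179.9, -0.1, -100.9]
force: [-0.4, 0.7, -0.2]
opening: 0.0564
grasp_force: 0.0
```

Emit:
apply_moves(motion="0 0 0.005 0 0 0; 0 0 0.01 0 0 0; 0 0 0.015 0 0 0; 0 0 0.015 0 0 0")

```text
clock: 21.02
tcp_pos: [0.4185, -0.2774, 0.0047]
tcp_rot: [-179.9, -0.1, -101.0]
force: [-0.3, 0.5, 0.5]
opening: 0.0567
grasp_force: 0.0
```

Run:
```python
from h import *
W=LW()
P=np.array([onz(W,p,.018)[:2] for p in((112,128),(240,57),(259,97),(130,164))]);print(P,P.mean(0),[np.linalg.norm(P[i]-P[i-1]) for i in range(4)])
d=P[1]-P[0]+P[2]-P[3];print(np.degrees(np.arctan2(d[1],d[0])))
for p in((49,50),(135,181),(275,99),(147,43)): print(onz(W,p,.018))
```

```text
[[ 0.5759 -0.3811]
 [ 0.4334 -0.4212]
 [ 0.4228 -0.382 ]
 [ 0.5687 -0.3427]] [ 0.5002 -0.3818] [np.float64(0.0389967304041762), np.float64(0.14799109685007392), np.float64(0.04063544373691403), np.float64(0.1510856555099625)]
-164.58943706750378
[ 0.6129 -0.462   0.018 ]
[ 0.5688 -0.3246  0.018 ]
[ 0.4075 -0.3772  0.018 ]
[ 0.5184 -0.4501  0.018 ]
```

Emit:
apply_moves(motion="0 0 0.001 0 0 0; 0 0 0.001 0 0 0; 0 0 0.001 0 0 0; 0 0 0.001 0 0 0; 0 0 0.001 0 0 0", grip=1)

```text
clock: 21.65
tcp_pos: [0.4187, -0.2774, 0.0038]
tcp_rot: [-179.9, -0.1, -101.0]
force: [0.4, -0.6, 0.6]
opening: 0.0234
grasp_force: 29.9
```

Emit:
apply_moves(motion="0 0 -0.005 0 0 0; 0 0 -0.015 0 0 0; 0 0 -0.03 0 0 0; 0 0 -0.03 0 0 0")

```text
clock: 22.15
tcp_pos: [0.4197, -0.2777, 0.0352]
tcp_rot: [-179.7, -0.1, -101.0]
force: [-0.6, -0.1, 0.1]
opening: 0.0232
grasp_force: 29.9
```

```bash
python3 look.py w10
python3 - <<'E'
from h import *
for nm,C,box in(("top",cam("top"),(270,330,280,390)),("scene",cam("scene"),(180,250,330,410))):
    im=env.get_image(nm);a,b,c,d=box;h=cv2.cvtColor(im,cv2.COLOR_BGR2HSV)
    m=((h[...,2]>130)&(h[...,1]<70)).astype(np.uint8)
    M=np.zeros_like(m);M[a:b,c:d]=m[a:b,c:d]
    n,l,s,cc=cv2.connectedComponentsWithStats(M)
    for i in range(1,n):
        if s[i,4]>30:
            ys,xs=np.nonzero(l==i);print(nm,s[i],cc[i],[onz(C,p,.035) for p in((xs[xs.argmin()],ys[xs.argmin()]),(xs[xs.argmax()],ys[xs.argmax()]))])
    if nm=="scene": A=cv2.resize(im[160:270,300:440],(430,338))
w=cv2.imread("pics/w10.png")[60:398,130:500]
cv2.imwrite("pics/c10.png",np.hstack([A[:,:430],w]))
E
```

```text
[ 0.4197 -0.2777  0.0352] [-179.7099   -0.1052 -100.9882]
top [280 270   5  22  68] [281.3676 277.6618] [array([ 0.4876, -0.1684,  0.035 ]), array([ 0.4877, -0.1772,  0.035 ])]
top [ 280  274   64   56 2265] [306.8327 302.7673] [array([ 0.3978, -0.1695,  0.035 ]), array([ 0.4498, -0.3081,  0.035 ])]
scene [330 185   6  21  74] [331.5676 192.8514] [array([ 0.5191, -0.29  ,  0.035 ]), array([ 0.5058, -0.2879,  0.035 ])]
scene [351 200  25  25 242] [361.8926 215.3347] [array([ 0.4385, -0.2282,  0.035 ]), array([ 0.4184, -0.3026,  0.035 ])]
```

View pics/c10.png

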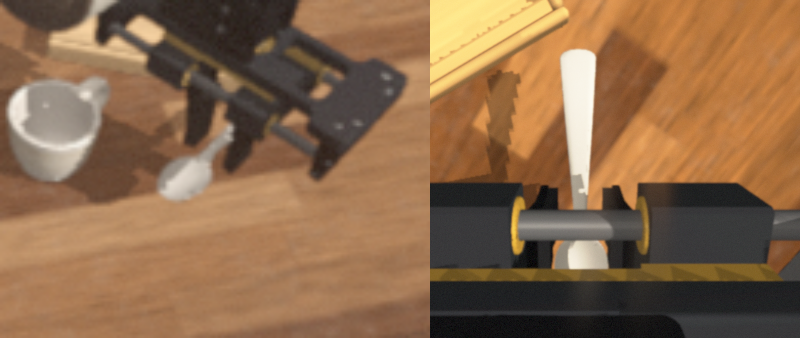

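Both parts of the picture show the spoon held level at the neck. Its handle points away, with its end at about (577,55) in the right half.

Run:
```python
from h import *
print(onz(LW(),(277,115),.038))
go(.510,-.3795,.09,-162.15)
```

```text
[ 0.4062 -0.3548  0.038 ]
go [ 0.0829 -0.1096 -0.0562] [-0.0017 -0.0005  1.0671] deg 61.13810245425137
```

Emit:
apply_moves(motion="0.005 -0.005 -0.05 0 0 0.1; 0.03 -0.04 -0.056 0 0 0.28; 0.055 -0.075 -0.056 0 0 0.46; 0.08 -0.108 -0.056 0 0 0.64; 0.082 -0.109 -0.056 0 0 0.82")

```text
clock: 22.92
tcp_pos: [0.5111, -0.3803, 0.0884]
tcp_rot: [-179.9, -0.0, -148.4]
force: [-0.2, -0.3, -0.9]
opening: 0.023
grasp_force: 29.9
```

Emit:
apply_moves(motion="0 0 0 0 0 0.18; 0 0 0 0 0 0.247; 0 0 0 0 0 0.247; 0 0 0 0 0 0.247")

```text
clock: 23.42
tcp_pos: [0.5096, -0.3785, 0.0895]
tcp_rot: [-179.9, -0.0, -162.1]
force: [0.1, 0.5, -0.9]
opening: 0.023
grasp_force: 29.9
```

```bash
python3 look.py w11
python3 - <<'E'
from h import *
go(.5085,-.380,.022,-162.15)
im=cv2.imread("pics/w11.png");h=cv2.cvtColor(im,cv2.COLOR_BGR2HSV);W=LW()
m=((h[...,2]>130)&(h[...,1]<50)).astype(np.uint8);m[245:]=0
n,l,s,c=cv2.connectedComponentsWithStats(m)
for i in range(1,n):
    if s[i,4]>150: print(s[i],c[i])
# board edges near: strong saturation/brightness profile along a row across the groove
for r in (140,170,200):
    print(r,im[r,180:400:6].mean(1).astype(int))
E
```

```text
[ 0.5096 -0.3785  0.0895] [-179.9257   -0.0071 -162.077 ]
go [ 0.0016 -0.001   0.0677] [-0.0015  0.0001  0.0011] deg 0.061013654691204545
[ 261  110   34  135 3324] [278.0701 168.3412]
[   0  119   49   63 1717] [ 17.5108 155.0035]
[ 62 174  27  26 505] [ 74.7584 185.5901]
140 [182 188 186 183 187 181 182 185 196 186 188 192 167 189 213 224 225 227
 223 182 192 181 157 185 157 152 126 125 138 121 133 127 130 131 104  73
  82]
170 [180 181 188 181 179 186 179 181 191 196 184 190 174 190 179 220 224 224
 217 190 188 187 174 183 168 118  93 133 135 132 124 127 129 131 127 123
  99]
200 [181 190 190 176 182 184 181 137 186 192 184 185 179 192 170 210 218 217
 206 190 188 182 181 179 177  97  89  91 101 125 115  93  77  86  79  83
  78]
```

Run:
```python
from h import *
W=LW();im=cv2.imread("pics/w11.png").mean(2)
for r in(125,140,155,170,185,200):
    a=im[r-3:r+4].mean(0);L=240+a[240:262].argmin();Rr=300+a[300:320].argmin()
    p,q=onz(W,(L,r),.018),onz(W,(Rr,r),.018);print(r,L,Rr,a[L],a[Rr],np.linalg.norm(p-q),(p+q)[:2]/2)
st=env.state();x=np.array([.952,.306]);n=np.array([-.306,.952])
print("spoon handle pts",[onz(W,p,.09+.003) for p in((278,112),(278,168))], "TCP",st["tcp_pos"])
```

```text
125 253 311 155.0 136.95238095238093 0.03992638680548782 [ 0.439  -0.4021]
140 253 310 157.14285714285714 135.66666666666666 0.039671522749211326 [ 0.4486 -0.3993]
155 254 310 160.52380952380955 137.71428571428572 0.0394103065112582 [ 0.4583 -0.3958]
170 254 309 154.1904761904762 137.8095238095238 0.0391438583671521 [ 0.4684 -0.3929]
185 254 309 153.71428571428572 134.38095238095235 0.03959082263339845 [ 0.4786 -0.3896]
200 254 308 153.95238095238096 138.52380952380955 0.039320304883238566 [ 0.4892 -0.3866]
spoon handle pts [array([ 0.4361, -0.4052,  0.093 ]), array([ 0.4606, -0.3974,  0.093 ])] TCP [ 0.5097 -0.3785  0.0897]
```

Emit:
apply_moves(motion="0.001 -0.0005 0.03 0 0 0; 0.001 -0.0005 0.055 0 0 0; 0.001 -0.0005 0.065 0 0 0; 0.001 -0.0005 0.068 0 0 0; 0.001 -0.0005 0.069 0 0 0")

```text
clock: 24.1
tcp_pos: [0.5097, -0.3798, 0.0217]
tcp_rot: [-179.8, 0.1, -162.1]
force: [-0.5, -0.5, 0.3]
opening: 0.0231
grasp_force: 29.9
```

Emit:
apply_moves(motion="0 0 0 0 0 0; 0 0 0 0 0 0; 0 0 0 0 0 0", grip=0.1)

```text
clock: 24.48
tcp_pos: [0.5093, -0.3795, 0.0214]
tcp_rot: [-179.9, 0.1, -162.1]
force: [-0.5, 0.5, 0.8]
opening: 0.0379
grasp_force: 0.0
```

Emit:
apply_moves(motion="0 0 -0.01 0 0 0; 0 0 -0.05 0 0 0; 0 0 -0.11 0 0 0; 0 0 -0.12 0 0 0; 0 0 -0.12 0 0 0")

```text
clock: 25.1
tcp_pos: [0.5093, -0.3793, 0.1424]
tcp_rot: [-179.8, 0.2, -162.1]
force: [-1.2, 0.4, -1.1]
opening: 0.0393
grasp_force: 0.0
```

```bash
python3 look.py w12
python3 - <<'E'
from h import *
im=cv2.imread("pics/w12.png");h=cv2.cvtColor(im,cv2.COLOR_BGR2HSV);W=LW()
m=((h[...,2]>130)&(h[...,1]<50)).astype(np.uint8);m[245:]=0
n,l,s,c=cv2.connectedComponentsWithStats(m)
for i in range(1,n):
    if s[i,4]>150: 
        ys,xs=np.nonzero(l==i);print(s[i],c[i]);
        for f in (0,.1,.3,.5,.7,.85,.95,1):
            y=int(ys.min()+f*(ys.max()-ys.min()));q=xs[ys==y];print("  ",y,q.min(),q.max(),onz(W,((q.min()+q.max())/2,y),.016)[:2], np.linalg.norm(onz(W,(q.min(),y),.016)-onz(W,(q.max(),y),.016)))
a=cv2.cvtColor(im,cv2.COLOR_BGR2GRAY).astype(float)
for r in(140,170,200,230):
    print(r,a[r-2:r+3,240:330:3].mean(0).astype(int))
go(.519,-.236,.2,-162)
E
```

```text
[ 0.5093 -0.3793  0.1424] [-179.8053    0.1613 -162.1461]
[   0  102   95   79 4796] [ 35.2223 144.6966]
   102 0 2 [ 0.492  -0.6335] 0.0016855317912937758
   109 0 30 [ 0.494  -0.6217] 0.025402660319155224
   125 0 58 [ 0.5035 -0.6088] 0.04967479986487269
   141 0 76 [ 0.5146 -0.5998] 0.06585555228705098
   156 0 87 [ 0.526  -0.5935] 0.0762331503359696
   168 0 93 [ 0.5357 -0.5896] 0.08223215037200747
   176 0 28 [ 0.5516 -0.6162] 0.024934952726320972
   180 0 5 [ 0.5584 -0.6256] 0.0044679945160110805
[ 266  121   29  124 1574] [279.054  179.2586]
   121 274 283 [ 0.4354 -0.4071] 0.007630473019791068
   133 270 287 [ 0.4447 -0.4041] 0.014541237828102866
   157 272 285 [ 0.464  -0.3979] 0.011321042434539913
   182 274 284 [ 0.4847 -0.3908] 0.008875712546071649
   207 277 282 [ 0.5062 -0.3834] 0.0045247398563749595
   225 277 283 [ 0.5222 -0.3778] 0.005507295808765793
   237 269 290 [ 0.5333 -0.3747] 0.01946148564542734
   244 266 294 [ 0.5397 -0.3722] 0.026094846644989504
[102 167  22  21 336] [112.7292 176.7411]
   167 111 116 [ 0.5167 -0.5334] 0.004408897570067148
   169 104 118 [ 
[... 681 characters left out ...]
 -0.6154] 0.018409193255665316
   222 0 9 [ 0.5972 -0.6198] 0.008312057844618751
   225 0 0 [ 0.6014 -0.6235] 0.0
140 [217 208 207 211 214 214 196 203 210 187 198 230 232 233 233 227 212 213
 209 212 205 201 154 200 205 193 181 184 144 145]
170 [217 217 211 203 210 212 202 199 213 193 168 203 227 228 227 214 216 212
 212 215 206 199 165 205 203 175 194 175 102  97]
200 [203 216 215 210 202 206 204 189 214 207 189 141 202 220 217 208 212 211
 214 216 205 176 174 202 198 174 197 142  98  95]
230 [207 214 212 210 210 206 200 181 212 208 203 199 173 164 165 180 206 206
 211 211 209 172 197 195 186 185 192 102  99  99]
go [-0.0538  0.1327 -0.0594] [-0.001   0.0004 -0.0028] deg -0.1577566752934053
```

Run:
```python
from h import *
S=cam("scene");sc=lambda p:(150+(p[0]+.5)*260/709-.5,90+(p[1]+.5)*220/600-.5)
for p in((512,60),(690,60),(605,108),(520,20)): print([onz(S,sc(p),z)[:2] for z in(0,.02)])
# handle direction of the cup from first top image
im=cv2.imread("pics/top0.png");h=cv2.cvtColor(im,cv2.COLOR_BGR2HSV);T=cam("top")
print(onz(T,(150+487*.375,140+323*.375),.035)-np.array([.5211,-.2356,.035]))
go(.521,-.2357,.16,-80)
```

```text
[array([ 0.6402, -0.5717]), array([ 0.6302, -0.5471])]
[array([ 0.4932, -0.667 ]), array([ 0.4871, -0.6398])]
[array([ 0.5333, -0.5544]), array([ 0.5261, -0.5302])]
[array([ 0.6631, -0.6344]), array([ 0.6525, -0.6081])]
[-0.0124 -0.0495 -0.    ]
go [-0.0558  0.1324 -0.0194] [-0.0012 -0.0004 -1.4339] deg -82.15774725617848
```

Emit:
apply_moves(motion="-0.015 0.035 -0.01 0 0 -0.18; -0.03 0.07 -0.02 0 0 -0.36; -0.045 0.105 -0.02 0 0 -0.54; -0.056 0.132 -0.02 0 0 -0.72; -0.056 0.132 -0.02 0 0 -0.9", grip=-1)

```text
clock: 25.78
tcp_pos: [0.5208, -0.2343, 0.1588]
tcp_rot: [179.8, -0.1, -110.1]
force: [-0.3, -1.0, 0.5]
opening: 0.081
grasp_force: 0.0
```

Emit:
apply_moves(motion="0 0 0 0 0 -0.18; 0 0 0 0 0 -0.36; 0 0 0 0 0 -0.534; 0 0 0 0 0 -0.534; 0 0 0 0 0 -0.534")

```text
clock: 26.4
tcp_pos: [0.5212, -0.2363, 0.1597]
tcp_rot: [179.9, -0.1, -80.1]
force: [0.4, 0.7, -0.5]
opening: 0.087
grasp_force: 0.0
```

```bash
python3 look.py w13
python3 - <<'E'
from h import *
im=cv2.imread("pics/w13.png");h=cv2.cvtColor(im,cv2.COLOR_BGR2HSV);W=LW()
m=((h[...,2]>100)&(h[...,1]<60)).astype(np.uint8);m[245:]=0
n,l,s,c=cv2.connectedComponentsWithStats(m)
for i in range(1,n):
    if s[i,4]>150: print(s[i],c[i],onz(W,c[i],.04))
print(proj(W,[.521,-.2357,.052]))
go(.521,-.2357,.022,-80)
E
```

```text
[ 0.5212 -0.2363  0.1597] [179.9272  -0.0561 -80.1214]
[ 252   23  161   50 3094] [322.8594  46.4819] [ 0.5103 -0.3769  0.04  ]
[ 243  157   73   88 4313] [281.4514 210.4598] [ 0.5196 -0.241   0.04  ]
[  0 233  29  11 154] [ 12.0844 237.5325] [ 0.7551 -0.1749  0.04  ]
(np.float64(278.9162271375408), np.float64(219.3083732812145))
go [-0.0009  0.0001  0.1379] [ 0.0008 -0.0012 -0.0017] deg -0.09479382641539989
```

Emit:
apply_moves(motion="0 0 0 0 0 0.18; 0 0 0 0 0 0.36; 0 0 0 0 0 0.54; 0 0 0 0 0 0.72; 0 0 0 0 0 0.9")

```text
clock: 27.08
tcp_pos: [0.5216, -0.2364, 0.1605]
tcp_rot: [-179.9, -0.0, -132.0]
force: [-0.1, 0.3, 0.2]
opening: 0.087
grasp_force: 0.0
```

Emit:
apply_moves(motion="0 0 0 0 0 0.18; 0 0 0 0 0 0.234; 0 0 0.03 0 0 0.234; 0 0 0.05 0 0 0.234; 0 0 0.05 0 0 0.234")

```text
clock: 27.7
tcp_pos: [0.5205, -0.2363, 0.1091]
tcp_rot: [179.9, -0.2, -145.0]
force: [1.2, 0.6, -0.6]
opening: 0.0872
grasp_force: 0.0
```

```bash
python3 look.py w14
python3 - <<'E'
from h import *
go(.521,-.2362,.022,-145)
im=cv2.imread("pics/w14.png");h=cv2.cvtColor(im,cv2.COLOR_BGR2HSV);W=LW()
m=((h[...,2]>100)&(h[...,1]<60)).astype(np.uint8);m[245:]=0
n,l,s,c=cv2.connectedComponentsWithStats(m)
for i in range(1,n):
    if s[i,4]>150: print(s[i],c[i],onz(W,c[i],.04))
E
```

```text
[ 0.5205 -0.2363  0.1091] [ 179.9369   -0.1729 -145.0246]
go [0.0002 0.0008 0.0884] [-0.0013 -0.0012  0.0002] deg 0.013609075671846816
[ 100    0   60  181 3729] [128.0426  98.4859] [ 0.504  -0.3738  0.04  ]
[ 505   98   55  139 7075] [532.5151 166.7815] [ 0.3813 -0.1189  0.04  ]
[ 228  172  100   73 4720] [276.5153 216.0816] [ 0.5137 -0.2461  0.04  ]
```

Cup rim and handle are consistent with the plan, so I'll descend and grip.

Emit:
apply_moves(motion="0 0.0005 0.03 0 0 0; 0 0.0005 0.06 0 0 0; 0 0.0005 0.08 0 0 0; 0 0.0005 0.088 0 0 0; 0 0.0005 0.088 0 0 0")

```text
clock: 28.38
tcp_pos: [0.5222, -0.2364, 0.0233]
tcp_rot: [-179.8, 0.0, -144.9]
force: [-0.4, 0.4, -0.7]
opening: 0.0873
grasp_force: 0.0
```

Emit:
apply_moves(motion="0 0 0 0 0 0; 0 0 0 0 0 0; 0 0 0 0 0 0; 0 0 0 0 0 0", grip=1)

```text
clock: 28.88
tcp_pos: [0.5216, -0.2362, 0.0231]
tcp_rot: [-179.9, 0.0, -144.9]
force: [-0.8, 0.4, 1.8]
opening: 0.0605
grasp_force: 29.7
```

Emit:
apply_moves(motion="0 0 -0.03 0 0 0; 0 0 -0.07 0 0 0; 0 0 -0.12 0 0 0; 0 0 -0.12 0 0 0; 0 0 -0.12 0 0 0")

```text
clock: 29.5
tcp_pos: [0.5207, -0.2357, 0.142]
tcp_rot: [-180.0, -0.0, -145.0]
force: [-0.3, 0.2, -1.9]
opening: 0.0603
grasp_force: 29.9
```

Run:
```python
from h import *
go(.519,-.450,.14,-80)
```

```text
go [ 0.1243 -0.1746  0.0021] [-0.0001 -0.0007 -1.1341] deg -64.97969750076848
```

Emit:
apply_moves(motion="0.02 -0.03 0 0 0 -0.18; 0.045 -0.065 0 0 0 -0.36; 0.07 -0.1 0 0 0 -0.54; 0.095 -0.135 0 0 0 -0.72; 0.12 -0.17 0 0 0 -0.9")

```text
clock: 30.12
tcp_pos: [0.5198, -0.4448, 0.1402]
tcp_rot: [179.8, 0.1, -93.0]
force: [-0.4, 0.1, -0.9]
opening: 0.0601
grasp_force: 29.8
```

Emit:
apply_moves(motion="0 0 0 0 0 -0.18; 0 0 0 0 0 -0.234; 0 0 0 0 0 -0.234; 0 0 0 0 0 -0.234")

```text
clock: 30.62
tcp_pos: [0.5204, -0.4437, 0.1417]
tcp_rot: [179.9, -0.0, -80.0]
force: [-0.8, 0.7, -2.1]
opening: 0.0602
grasp_force: 29.8
```

Run:
```python
from h import *
go(.519,-.450,.038,-80)
```

```text
go [0.0059 0.0024 0.1037] [ 0.001  -0.0002 -0.0003] deg -0.01662643653752915
```

Emit:
apply_moves(motion="0.006 0.002 0.04 0 0 0; 0.006 0.002 0.07 0 0 0; 0.006 0.002 0.09 0 0 0; 0.006 0.002 0.1 0 0 0; 0.006 0.002 0.105 0 0 0")

```text
clock: 31.25
tcp_pos: [0.5202, -0.4505, 0.0378]
tcp_rot: [-180.0, -0.1, -80.0]
force: [0.2, -0.6, -1.3]
opening: 0.0602
grasp_force: 29.8
```

Emit:
apply_moves(motion="0 0 0 0 0 0; 0 0 0.001 0 0 0")

```text
clock: 31.5
tcp_pos: [0.5207, -0.4509, 0.0382]
tcp_rot: [-179.9, -0.2, -80.0]
force: [0.3, 0.6, -1.7]
opening: 0.0604
grasp_force: 29.8
```

Emit:
apply_moves(motion="0 0 0.0015 0 0 0; 0 0 0.003 0 0 0; 0 0 0.003 0 0 0")

```text
clock: 31.88
tcp_pos: [0.5204, -0.451, 0.0351]
tcp_rot: [-179.9, -0.2, -80.0]
force: [-1.2, 0.1, 3.4]
opening: 0.0601
grasp_force: 29.6
```

Emit:
apply_moves(motion="0 0 0 0 0 0; 0 0 0 0 0 0; 0 0 0 0 0 0; 0 0 0 0 0 0", grip=-0.8)

```text
clock: 32.38
tcp_pos: [0.5201, -0.4505, 0.0339]
tcp_rot: [-180.0, -0.1, -80.0]
force: [0.3, -1.0, 0.4]
opening: 0.078
grasp_force: 0.0
```

Emit:
apply_moves(motion="0 0 -0.03 0 0 0; 0 0 -0.08 0 0 0; 0 0 -0.14 0 0 0; 0.05 0 -0.2 0 0 0; 0.05 0 -0.22 0 0 0")

```text
clock: 33.0
tcp_pos: [0.5289, -0.5013, 0.2572]
tcp_rot: [-179.8, -0.3, -80.0]
force: [0.8, 0.5, 0.3]
opening: 0.0785
grasp_force: 0.0
```

Run:
```python
from h import *
old={"scene":cv2.imread("pics/scene0.png"),"top":cv2.imread("pics/top0.png")}
for nm in("scene","top"):
    C=cam(nm);im=env.get_image(nm);cv2.imwrite(f"pics/{nm}_end.png",im)
    h=cv2.cvtColor(im,cv2.COLOR_BGR2HSV);m=((h[...,2]>130)&(h[...,1]<60)).astype(np.uint8)
    n,l,s,c=cv2.connectedComponentsWithStats(m)
    for q,p in(("cup",(.5195,-.450,.064)),("spoon handle",(.445,-.401,.016)),("bowl",(.555,-.366,.017)),("button",(.67,-.0275,.16)),("jarA",(.652,.044,.117)),("jarB",(.603,0,.117))):
        u,v=map(int,proj(C,p));w=l[max(v-6,0):v+7,u-6:u+7];i=np.bincount(w[w>0]).argmax() if (w>0).any() else 0
        print(nm,q,(u,v),s[i] if i else None,c[i] if i else None,onz(C,c[i],p[2]) if i else im[v,u])
    for q,b in(("tall",(235,110,45,45) if nm=="top" else (160,150,45,50)),("short",(135,230,45,38) if nm=="top" else (190,305,50,50))):
        x,y,w,hh=b;print(q,"diff",cv2.absdiff(im,old[nm])[y:y+hh,x:x+w].mean())
```

```text
scene cup (363, 134) [   91     0   382   157 13584] [268.5096  56.8599] [ 0.8814 -0.6079  0.064 ]
scene spoon handle (380, 173) [325 161  61  17 297] [352.0707 168.3973] [ 0.5075 -0.3817  0.016 ]
scene bowl (330, 164) [325 161  61  17 297] [352.0707 168.3973] [ 0.5071 -0.3807  0.017 ]
scene button (191, 193) [ 160  121   67   77 2012] [191.7137 154.328 ] [ 0.7336 -0.1068  0.16  ]
scene jarA (176, 240) None None [66 67 76]
scene jarB (215, 235) None None [39 48 60]
tall diff 6.182074074074074
short diff 6.992533333333333
top cup (410, 256) [  314   116   187   265 18722] [408.094  245.4564] [ 0.544  -0.4457  0.064 ]
top spoon handle (383, 290) [  314   116   187   265 18722] [408.094  245.4564] [ 0.5466 -0.4579  0.016 ]
top bowl (367, 241) [363 236   7   9  35] [365.5143 239.5143] [ 0.5588 -0.3614  0.017 ]
top button (211, 177) [209 177   5   4  18] [210.7778 178.5   ] [ 0.6686 -0.027   0.16  ]
top jarA (179, 189) None None [53 38 33]
top jarB (199, 213) None None [24 29 32]
tall diff 3.921810699588477
short diff 11.75653021442495
```

Emit:
apply_moves(motion="-0.05 0 0 0 0 0; -0.1 0 0 0 0 0; -0.13 0 0 0 0 0; -0.13 0 0 0 0 0; -0.13 0 0 0 0 0")

```text
clock: 33.72
tcp_pos: [0.5059, -0.3714, 0.2535]
tcp_rot: [-180.0, -0.1, -80.0]
force: [-0.3, -0.0, 0.2]
opening: 0.0782
grasp_force: 0.0
```

```bash
python3 look.py w15
python3 - <<'E'
from h import *
im=cv2.imread("pics/w15.png");h=cv2.cvtColor(im,cv2.COLOR_BGR2HSV);W=LW()
m=((h[...,2]>100)&(h[...,1]<60)).astype(np.uint8);m[245:]=0
n,l,s,c=cv2.connectedComponentsWithStats(m)
for i in range(1,n):
    if s[i,4]>150:
        ys,xs=np.nonzero(l==i);k=[(xs[j],ys[j]) for j in(xs.argmin(),xs.argmax(),ys.argmin(),ys.argmax())]
        print(s[i],"c",c[i],onz(W,c[i],.06)[:2],"low",[onz(W,p,.018)[:2] for p in k])
for nme,p in(("cup",(.5195,-.4505,.064)),("g",(.4985,-.3832,.016))):print(nme,proj(W,p))
E
```

```text
[ 0.5059 -0.3714  0.2535] [-179.9769   -0.0868  -79.9612]
[  0   0  61  55 623] c [27.7432 24.0899] [ 0.7783 -0.5006] low [array([ 0.8397, -0.4824]), array([ 0.7747, -0.5376]), array([ 0.7874, -0.5353]), array([ 0.8401, -0.472 ])]
[ 234    0   92   43 1514] c [275.142   16.5495] [ 0.5411 -0.5491] low [array([ 0.5902, -0.5701]), array([ 0.4937, -0.5871]), array([ 0.5902, -0.5701]), array([ 0.554 , -0.5348])]
[271   0  23  24 455] c [281.9099   9.767 ] [ 0.5356 -0.556 ] low [array([ 0.551, -0.577]), array([ 0.5277, -0.5811]), array([ 0.551, -0.577]), array([ 0.5441, -0.5557])]
[ 480    0   80  158 6670] c [532.4925  55.066 ] [ 0.2819 -0.5599] low [array([ 0.3293, -0.616 ]), array([ 0.2455, -0.6308]), array([ 0.3293, -0.616 ]), array([ 0.1822, -0.4728])]
[278  40  17  18 221] c [286.1357  48.457 ] [ 0.5255 -0.5231] low [array([ 0.5358, -0.5339]), array([ 0.5181, -0.536 ]), array([ 0.5271, -0.5415]), array([ 0.5295, -0.5236])]
[ 246   81   67   72 3222] c [280.0236 119.3917] [ 0.5198 -0.4554] low [array([ 0.5648, -0.4876]), array([ 0.4844, -0.4697]), array([ 0.561 , -0.4926]), array([ 0.5195, -0.4194])]
[ 230  168  112   32 1317] c [279.0402 183.3128] [ 0.5092 -0.3891] low [array([ 0.5668, -0.3682]), array([ 0.4362, -0.4086]), array([ 0.447 , -0.4128]), array([ 0.5537, -0.3553])]
[   0  177   45   65 1801] c [ 16.3365 207.0561] [ 0.7932 -0.3121] low [array([ 0.845 , -0.3205]), array([ 0.7918, -0.3018]), array([ 0.8302, -0.3343]), array([ 0.8474, -0.248 ])]
cup (np.float64(279.44823466190815), np.float64(124.11256823938328))
g (np.float64(286.7930094001736), np.float64(184.39015608144646))
```

Run:
```python
from h import *
im=cv2.imread("pics/w15.png");W=LW()
c=np.array([.4985,-.3832]);d=np.array([.953,.302]);n=np.array([-.302,.953])
g=cv2.GaussianBlur(im,(0,0),1).astype(float)
for t in(-.055,-.03,-.01,.02,.035,.05,.06):
    o=[]
    for s in np.arange(-.03,.041,.002):
        u,v=proj(W,[*(c+t*d+s*n),.018]);o.append(int(g[int(round(v)),int(round(u))].mean()) if v<245 else 0)
    print(t,o)
A=np.vstack([im[60:245,200:380]]);cv2.imwrite("pics/w15c.png",cv2.resize(A,None,fx=4,fy=4))
```

```text
-0.055 [204, 206, 206, 204, 198, 198, 198, 189, 187, 215, 235, 236, 237, 237, 237, 235, 231, 215, 205, 203, 203, 203, 200, 188, 175, 176, 188, 199, 198, 188, 184, 177, 148, 141, 144, 148]
-0.03 [201, 202, 204, 203, 201, 199, 202, 199, 180, 165, 181, 224, 233, 233, 232, 230, 219, 207, 205, 204, 204, 204, 201, 196, 172, 171, 193, 198, 196, 188, 189, 176, 156, 121, 125, 147]
-0.01 [201, 201, 201, 202, 197, 197, 204, 199, 188, 159, 151, 178, 222, 230, 230, 222, 216, 207, 206, 205, 206, 205, 200, 196, 171, 168, 191, 198, 195, 189, 190, 181, 161, 122, 116, 113]
0.02 [204, 201, 199, 199, 194, 199, 204, 203, 201, 193, 159, 150, 170, 207, 212, 212, 211, 206, 204, 205, 207, 207, 204, 201, 176, 179, 190, 194, 192, 186, 189, 183, 164, 128, 115, 111]
0.035 [203, 203, 203, 198, 192, 194, 203, 205, 206, 202, 200, 197, 197, 198, 200, 198, 203, 209, 212, 215, 215, 207, 205, 199, 177, 177, 197, 198, 188, 184, 189, 186, 139, 108, 107, 105]
0.05 [203, 204, 204, 197, 189, 174, 169, 192, 215, 219, 224, 228, 230, 234, 236, 237, 235, 232, 228, 225, 221, 217, 206, 191, 178, 179, 192, 201, 198, 186, 188, 183, 139, 122, 110, 105]
0.06 [204, 204, 204, 197, 189, 177, 159, 159, 201, 218, 232, 236, 239, 242, 242, 240, 238, 236, 234, 232, 221, 201, 197, 187, 173, 174, 188, 200, 197, 187, 188, 184, 143, 129, 122, 117]
```

```bash
python3 -c "
from bench import env
print(env.sign_off())"
```

```text
the job is handed in; nothing more can be done
None
```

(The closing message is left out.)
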